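# Stack the empty tube racks in the wash tray

### The job

Load the white wash tray with the empty tube racks. First fit the grey drip plate: tuck the edge opposite its upright grip tab under the tray's lip, then lower the tab end until the plate lies flat on the tray's floor. Then stack the three empty black racks upright on the plate's outlined seat, the longest first, the medium one on it and the shortest on top, each centred on what is below it with the long sides in line, and leave the bottle, the steel bowl and the filled tube rack where they stand.

Things in the scene. Friction and masses are not known exactly. Their poses are not given: they have to be found in the camera images.
- tray: White wash tray, fixed, 200 (its x) x 190 mm. Origin: centre of its underside, on the table. Inner floor 4 mm up, x -95 to 95, y -90 to 90 mm. At the +x end, away from the robot, a 22 mm high wall carries the lip, which overhangs the floor from x 79 to 95 mm, its underside 15 mm above the floor. The other three walls are plain, 12 mm high, 5 mm thick. It is left or right of the racks.
- plate_grip (a point): Grey drip plate, 180 (its x) x 166 x 6 mm, 0.2 kg, loose, flat on the table. Point: centre of its upright grip tab (12 mm thick in x, 50 wide, 48 tall), 30 mm above the plate's underside, 15 mm in from its -x edge; the +x edge, which goes under the lip, is 165 mm away. The seat outlined in black (53 x 163 mm, long in y) is centred 83 mm in +x of the point. Fitted, its x agrees with the tray's x.
- long_rack_mid (a point): Longest empty tube rack, loose: black plastic, open-topped, 2 rows of 7 square cells with grey bottoms, 47 mm wide (its x), 157 mm long (its y), 45 mm tall, flat underside and rim, 3 mm walls, ends alike. Point: its centre, 22.5 mm above its underside. Stands upright on the table, long side roughly along world y; gripped across its 47 mm width.
- medium_rack_mid (a point): Medium empty tube rack, loose: black plastic, open-topped, 2 rows of 5 square cells with grey bottoms, 47 mm wide (its x), 113 mm long (its y), 45 mm tall, flat underside and rim, 3 mm walls, ends alike. Point: its centre, 22.5 mm above its underside. Stands upright on the table, long side roughly along world y; gripped across its 47 mm width.
- short_rack_mid (a point): Shortest empty tube rack, loose: black plastic, open-topped, 2 rows of 3 square cells with grey bottoms, 47 mm wide (its x), 69 mm long (its y), 45 mm tall, flat underside and rim, 3 mm walls, ends alike. Point: its centre, 22.5 mm above its underside. Stands upright on the table, long side roughly along world y; gripped across its 47 mm width.
- bottle_mid (a point): Bystander: white bottle with a blue cap, 56 mm across, 150 mm tall, standing loose beyond the work. Point: its centre, 75 mm up. To be left alone.
- bowl_mid (a point): Bystander: small steel bowl, 96 mm across, 40 mm tall, standing loose beyond the work. Point: its middle, 20 mm up. To be left alone.
- filled_rack_mid (a point): Bystander: black rack with ten standing tubes with blue caps, 54 mm (x) by 126 mm (y), 100 mm tall, loose, beyond the work. Point: its centre, 50 mm up. To be left alone.
Mind the look-alikes: they are no part of the job. Of the things shaped like the part that bears plate_grip, the grey one is meant.

How it is judged:
By the outcome, as a careful person would: the job done as asked, in the order asked, and still so for the second after the job is handed in, with the robot touching nothing.
It also fails if it takes over 125 s, if anything falls off the work surface, if the arm or the gripper's body presses on something with over 40 N, if the wrist force passes 120 N, or if a joint passes its speed limit or range.

### The arm

A 6-joint arm with a two-finger parallel gripper is mounted at the origin on the work surface. World frame = base frame: x ahead of the robot, y to its left, z up, the work surface at z = 0. Lengths are in m, angles in rad, forces in N, time in s.
With the tool pointing down it reaches from about 0.425 to 1.125 m from the base axis. Payload 14.9 kg.
Tool frame: the origin (TCP) lies on the centre line of the jaws, within the pads' length; the fingertips stand 17 mm ahead of it and the grasp point (between the pads) lies 2 mm behind it; z points along the fingers, y is the direction in which the jaws open and shut (so a half turn about z gives the same grasp; the last joint's range is limited). The gripper opens to 91 mm and grips with 3 to 60 N. Pads are 32 mm wide; open, the fingers measure 118 mm over their backs; the gripper's body (76 mm by 178 mm) begins 60 mm behind the grasp point.
Start: joints at [1.149, 0.379, 1.734, -0, 1.028, -0.033], TCP at [0.265, 0.648, 0.231] pointing down, gripper open.
Joint ranges: [-2.77, 2.77], [-0.74, 2.19], [0, 2.66], [-1.06, 4.2], [0.31, 2.87], [-3.08, 3.08]. Speed limits (rad/s): [1.89, 1.89, 2.39, 3.14, 3.14, 3.14].

### API

Orientations are given as a unit quaternion [x, y, z, w].
In Python, from rig import observe, cams, finish_job gives the robot as it stands.
- The arm moves only by the tool arm_command, never from a script. Its argument "plan" is a list of rows, each a list of 7 numbers: the shift along the tool's x, y, z in mm, then the turn, a rotation vector about the tool's x, y, z in rad, then the opening in per cent of the stroke, from 0 (shut) to 100 (fully open). A call has 1 to 20 rows; each row is the pose to reach, as a shift and turn from the pose measured when the call began, along the tool's axes at that moment; what a row does not reach only later rows make up. A row lasts 1/10 s, in which the tool goes at most 50 mm and 8.59 degrees, less where a joint would pass 70% of its speed; a pose out of reach is approached as far as the arm can. A call with a gripper value outside its range is refused whole. The fingers move at their own pace and stop on an object; "newtons" is the grip in N (left out, the last holds). Time passes only in rows, so rows that repeat a pose let the fingers close. It gives the time, the measured TCP pose, the force and the opening at its end, in the units of the state.
- observe(): the state, without advancing time (a new reading comes with each control period).
- cams.grab_frame(name): name is "scene" or "side" or "wrist"; returns a dict with "img" (400x640x3 uint8, red, green, blue), "fx", "fy", "cx", "cy" (pixels), "dist_coeffs" ([k1, k2, p1, p2, k3] as OpenCV has them; the pictures are not rectified), "R" (3x3) and "t" (3): a world point X has camera coordinates R X + t. Camera axes: x right, y down, z forward; pixel columns grow to the right and rows downward; lengths in m; the calibration is good to about 2 mm. A picture is of the moment at which its call begins. There is no depth.
- finish_job(): hands the job in, once; it reports no verdict.
The state is a dict: "time_s": time; "joint_pos": joint angles; "qd": joint speeds; "joint_torque": joint torques, N m; "ee_pos": TCP position; "tcp_rot": TCP orientation; "force": force on the tool from outside, world axes, zero at the start; "moment": the same for the moment, N m; "finger_gap": opening from 0.0 (shut) to 1.0 (fully open).
Only numpy, scipy, OpenCV 4.12 (cv2) and the standard library are available. Lean on these libraries where they do the work, as an engineer would, in place of code of your own. Each camera call takes 0.05 s, during which the arm holds its last target. There are 200 camera calls.

## Working session

There is one attempt and no reset: what is moved stays moved. The work goes in short steps, Python scripts to look and compute and a tool call to move; the robot and the scene stay as the last step left them, time stands still between calls to the robot, and variables do not carry over. Pictures are saved under pics/ and viewed, about 12 in all and at most 16, crops included, and the job is handed in when it is done.

Besides the shell and the picture viewer there is one more tool, called after "Emit:" by a JSON object that holds its "name" and its "arguments", one argument or row to a line. arm_command: Moves the arm, as the interface text tells. Its arguments: {"type":"object","properties":{"plan":{"type":"array"},"newtons":{"type":"number"}},"required":["plan"]}

```bash
mkdir -p pics; ls; python3 - <<'E'
from rig import observe,cams
import cv2,numpy as np
print(observe())
for n in ["scene","side","wrist"]:
    f=cams.grab_frame(n); cv2.imwrite(f"pics/{n}0.png",f["img"][:,:,::-1])
    print(n,{k:(np.round(v,4).tolist() if k!="img" else 0) for k,v in f.items()}, (-np.array(f["R"]).T@f["t"]).round(3))
E
```

```text
pics
{'time_s': 0.0, 'joint_pos': array([ 1.14868735e+00,  3.79403757e-01,  1.73479383e+00, -2.36150193e-05,
        1.02850584e+00, -3.33000506e-02]), 'qd': array([-0.00066502, -0.00093176,  0.00111291,  0.0004308 ,  0.00014672,
        0.00101531]), 'joint_torque': array([ 2.68060161e-03, -7.63705444e+01, -4.34388757e+01,  6.51461771e-02,
        4.23663610e-02, -9.26181474e-05]), 'ee_pos': array([0.26521136, 0.64739426, 0.23028514]), 'tcp_rot': array([ 1.93176234e-01,  9.81163918e-01, -5.43336109e-04, -1.15525679e-04]), 'force': array([-0.90585506, -0.08528364, -0.5169272 ]), 'moment': array([-0.01292211, -0.01116751,  0.0088089 ]), 'finger_gap': 0.9979449375272649}
scene {'img': 0, 'fx': 496.5347, 'fy': 496.5347, 'cx': 316.2749, 'cy': 199.3036, 'dist_coeffs': [-0.0817, 0.0, 0.0, 0.0, 0.0], 'R': [[-0.8678, 0.4968, 0.0054], [0.3034, 0.5385, -0.7861], [-0.3935, -0.6806, -0.6181]], 't': [0.4975, -0.0683, 1.7388]} [1.137 0.973 1.018]
side {'img': 0, 'fx': 442.9621, 'fy': 442.9621, 'cx': 319.4663, 'cy': 197.928, 'dist_coeffs': [-0.1042, 0.0, 0.0, 0.0, 0.0], 'R': [[0.8259, -0.5637, 0.0081], [-0.2736, -0.4133, -0.8685], [0.4929, 0.7151, -0.4956]], 't': [-0.4942, 0.1953, 1.1816]} [-0.121 -1.043  0.759]
wrist {'img': 0, 'fx': 297.5948, 'fy': 297.5948, 'cx': 319.9254, 'cy': 199.6661, 'dist_coeffs': [-0.0281, 0.0, 0.0, 0.0, 0.0], 'R': [[0.379, 0.9254, -0.0013], [0.8872, -0.363, 0.2848], [0.2631, -0.1091, -0.9586]], 't': [-0.7004, -0.0314, 0.3932]} [0.19  0.68  0.385]
```

View pics/scene0.png

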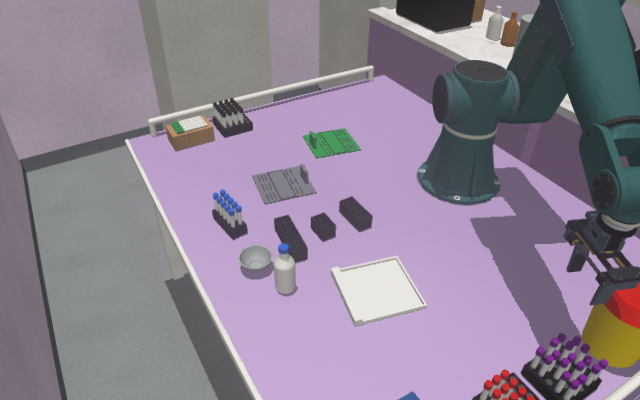

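View pics/side0.png

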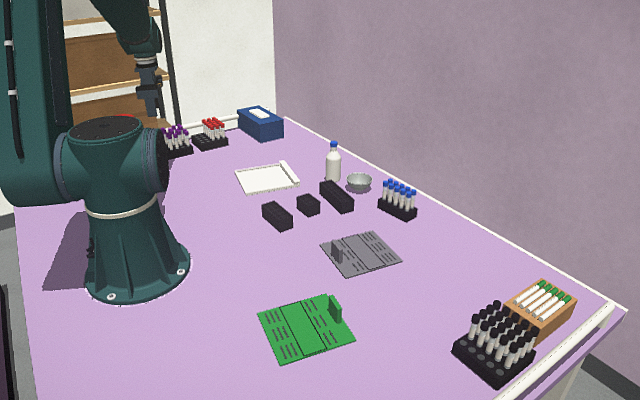

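The scene view shows the grey plate at (285,183) with its tab at (304,174). A green look-alike plate is at (330,142). The racks are long (290,238), short (323,226) and medium (355,213), and the tray is at (378,289). Candidates for plate_grip are the grey tab at (304,174) and the green tab at (312,139). The grey one is meant, because the task names that colour. The side view agrees, with grey at (362,254) and green at (306,327). Next I'll confirm it in a crop and get rough positions.

```bash
cat > h.py <<'E'
from rig import observe,cams
import cv2,numpy as np
from scipy.spatial.transform import Rotation as Rot
def grab(n,save=None):
    f=cams.grab_frame(n); f["K"]=np.array([[f["fx"],0,f["cx"]],[0,f["fy"],f["cy"]],[0,0,1.]]); f["D"]=np.array(f["dist_coeffs"],float)
    f["R"]=np.array(f["R"]);f["t"]=np.array(f["t"]).ravel()
    if save: cv2.imwrite(f"pics/{save}.png",f["img"][:,:,::-1])
    return f
def onplane(f,px,z):
    p=cv2.undistortPoints(np.array(px,float).reshape(-1,1,2),f["K"],f["D"]).reshape(-1,2)
    d=np.c_[p,np.ones(len(p))]@f["R"]; c=-f["R"].T@f["t"]
    return c+d*((z-c[2])/d[:,2])[:,None]
def proj(f,X):
    return cv2.projectPoints(np.array(X,float).reshape(-1,1,3),cv2.Rodrigues(f["R"])[0],f["t"],f["K"],f["D"])[0].reshape(-1,2)
def blobs(m,amin=150):
    n,l,s,c=cv2.connectedComponentsWithStats(m.astype(np.uint8))
    return [(l==i,s[i],c[i]) for i in range(1,n) if s[i,4]>amin]
def quad(m):
    c=max(cv2.findContours(m.astype(np.uint8),cv2.RETR_EXTERNAL,cv2.CHAIN_APPROX_NONE)[0],key=cv2.contourArea)
    return cv2.convexHull(c).reshape(-1,2)
def totool(o,dw): return Rot.from_quat(o["tcp_rot"]).inv().apply(dw)*1000
def rect(xy):
    (c,s,a)=cv2.minAreaRect((np.array(xy)*1000).astype(np.float32))
    return np.round(c,1),np.round(s,1),round(a,1)
E
python3 - <<'E'
from h import *
f=grab("scene");s=grab("side")
a=cv2.resize(f["img"][110:330,200:440],None,fx=2.2,fy=2.2,interpolation=2)
cv2.imwrite("pics/crop1.png",a[:,:,::-1])
for n,g in (("scene",f),("side",s)):
    i=g["img"].astype(int); mx,mn=i.max(2),i.min(2)
    grey=(mx-mn<22)&(mx>75)&(mx<160); white=(mn>195)&(mx-mn<30); blk=(mx<60)
    for nm,m,z in (("grey",grey,.003),("white",white,.01),("blk",blk,.04)):
        for b,st,c in blobs(m):
            P=onplane(g,quad(b),z)[:,:2]
            if 0.3<P[:,0].mean()<1.1 and abs(P[:,1].mean())<.6: print(n,nm,st.tolist(),c.round(),*rect(P))
E
```

```text
scene grey [252, 165, 64, 39, 1571] [284. 184.] [ 540.1 -277.3] [174.2 193.1] 80.3
scene grey [339, 197, 33, 35, 402] [359. 215.] [417.3 -21.6] [ 77.5 157.8] 1.3
scene grey [215, 200, 32, 31, 304] [229. 216.] [ 769.9 -211.3] [ 61.3 187.9] 7.1
scene grey [274, 218, 33, 34, 242] [290. 237.] [643.7 -42. ] [162.6  52.2] 82.6
scene grey [239, 246, 33, 27, 464] [254. 258.] [781.9   7.2] [105.5  91.6] 58.5
scene grey [273, 252, 34, 42, 549] [286. 277.] [728.3  97.2] [155.3  83.9] 45.5
scene white [125, 140, 138, 260, 1236] [199. 283.] [ 956.9 -206.4] [  12.6 1251.4] 0.0
scene white [331, 256, 96, 65, 3724] [377. 289.] [539.2 270.2] [200.5 198.7] 77.3
side grey [347, 175, 25, 17, 166] [360. 184.] [817.5  61.5] [129.3  90.1] 52.6
side grey [320, 231, 83, 48, 2177] [360. 254.] [ 549.9 -272.3] [172.3 181.7] 79.7
side white [337, 145, 291, 255, 2359] [531. 308.] [ 715. -234.] [1230.1  488. ] 89.3
side white [235, 160, 65, 33, 1273] [266. 177.] [555.4 292. ] [222.2 209.5] 77.2
side blk [320, 180, 34, 34, 609] [336. 197.] [646.6 -22.2] [214.2  81.1] 82.6
side blk [297, 194, 23, 23, 332] [308. 206.] [540.3 -20.2] [138.2  70.9] 58.2
side blk [378, 197, 39, 25, 427] [397. 210.] [ 761.4 -189.6] [ 87.5 147.4] 8.7
side blk [262, 201, 31, 32, 359] [277. 218.] [423.8 -22.4] [ 75.3 166.7] 0.6
```

View pics/crop1.png

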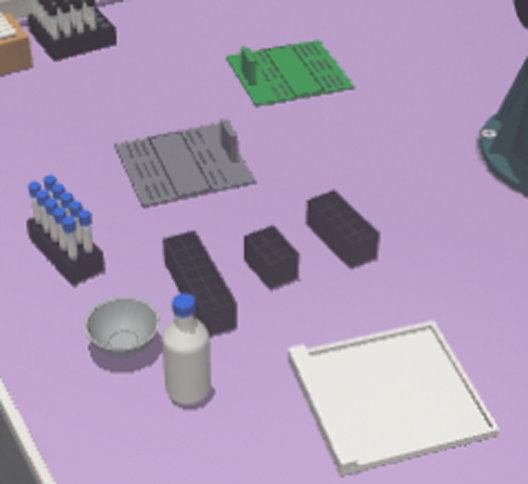

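The crop confirms the grey plate, with its tab on the robot-facing side. Next I'll go above the tray for a close look.

Emit:
{"name": "arm_command", "arguments": {
  "plan": [
    [-397,-245,-70,0,0,1.4,100],
    [-397,-245,-70,0,0,1.4,100],
    [-397,-245,-70,0,0,1.4,100],
    [-397,-245,-70,0,0,1.4,100],
    [-397,-245,-70,0,0,1.4,100],
    [-397,-245,-70,0,0,1.4,100],
    [-397,-245,-70,0,0,1.4,100],
    [-397,-245,-70,0,0,1.4,100],
    [-397,-245,-70,0,0,1.4,100],
    [-397,-245,-70,0,0,1.4,100],
    [-397,-245,-70,0,0,1.4,100],
    [-397,-245,-70,0,0,1.4,100],
    [-397,-245,-70,0,0,1.4,100],
    [-397,-245,-70,0,0,1.4,100],
    [-397,-245,-70,0,0,1.4,100],
    [-397,-245,-70,0,0,1.4,100],
    [-397,-245,-70,0,0,1.4,100],
    [-397,-245,-70,0,0,1.4,100],
    [-397,-245,-70,0,0,1.4,100]
  ]
}}

```text
time_s: 2.15
ee_pos: [0.5398, 0.2705, 0.3007]
tcp_rot: [0.78, 0.626, -0.0, 0.0]
force: [0.3, -0.3, -0.1]
finger_gap: 1.002
```

```bash
python3 - <<'E'
from h import *
f=grab("wrist","tray"); o=observe(); print(o["time_s"],o["ee_pos"],Rot.from_quat(o["tcp_rot"]).as_matrix().round(3))
i=f["img"].astype(int); mx,mn=i.max(2),i.min(2)
for b,st,c in blobs((mn>190)&(mx-mn<30),800):
    q=quad(b); print(st,c.round(),*rect(onplane(f,q,.012)[:,:2]))
    print(cv2.approxPolyDP(q.reshape(-1,1,2),6,True).reshape(-1,2).tolist())
E
```

```text
2.2 [0.53980494 0.27044814 0.30076225] [[ 0.216  0.976 -0.   ]
 [ 0.976 -0.216 -0.   ]
 [-0.    -0.    -1.   ]]
[ 583    0   16  264 2000] [591. 126.] [946.4 214.2] [402.8  11.7] 90.0
[[598, 0], [587, 263], [590, 1]]
[ 259   94  137  131 3476] [366. 148.] [546.3 277.1] [195.1 203.7] 76.8
[[395, 95], [385, 224], [259, 220], [323, 94]]
[ 263  163  112   54 3697] [332. 196.] [527.4 237.5] [ 84.4 172.4] 77.5
[[374, 164], [369, 216], [263, 215], [340, 166]]
```

View pics/tray.png

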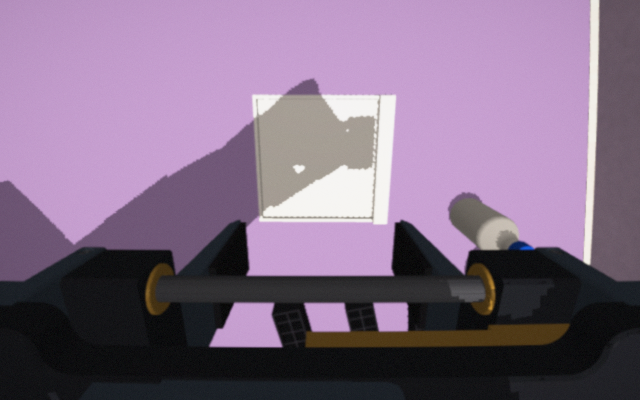

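The wrist view shows the tray with corners near (254,95), (396,95), (388,224) and (260,220), and the lip on the right, which is +x. I'll compute its pose, then look at the plate and the racks.

```bash
python3 - <<'E'
from h import *
for n in ("wrist","scene","side"):
    f=grab(n); i=f["img"].astype(int); 
    m=((i[:,:,1]-i[:,:,2])>-18)&(i.max(2)>120)   # not purple
    roi=np.zeros(m.shape,bool); c=proj(f,[.54,.27,.01])[0].astype(int); r=95 if n=="wrist" else 60
    roi[c[1]-r:c[1]+r,c[0]-r:c[0]+r]=1
    if n=="wrist": roi[232:]=0
    m=cv2.morphologyEx((m&roi).astype(np.uint8),cv2.MORPH_CLOSE,np.ones((5,5)))
    b,st,ce=max(blobs(m),key=lambda b:b[1][4]); q=quad(b)
    for e in (4,6,8,12):
        a=cv2.approxPolyDP(q.reshape(-1,1,2),e,True).reshape(-1,2)
        if len(a)<=4: break
    lo=onplane(f,a,.012);hi=onplane(f,a,.022)
    P=np.where(((lo[:,0]+.22*-(lo[:,1]-.27))>.54)[:,None],hi,lo)
    print(n,a.tolist(),(P*1000).round(1)[:,:2].tolist(),P.mean(0).round(4))
E
```

```text
wrist [[252, 96], [394, 95], [386, 223], [259, 220]] [[467.1, 391.9], [661.0, 349.9], [620.8, 165.4], [426.0, 209.7]] [0.5438 0.2792 0.017 ]
scene [[397, 256], [426, 307], [355, 326], [331, 268]] [[424.8, 207.7], [472.6, 396.1], [670.1, 360.9], [619.6, 162.6]] [0.5468 0.2818 0.017 ]
side [[299, 180], [246, 195], [234, 171], [283, 160]] [[624.5, 169.7], [422.8, 191.8], [467.3, 386.5], [662.7, 350.2]] [0.5443 0.2745 0.017 ]
```

Emit:
{"name": "arm_command", "arguments": {
  "plan": [
    [-300,20,0,0,0,0,100],
    [-300,20,0,0,0,0,100],
    [-300,20,0,0,0,0,100],
    [-300,20,0,0,0,0,100],
    [-300,20,0,0,0,0,100],
    [-300,20,0,0,0,0,100],
    [-300,20,0,0,0,0,100],
    [-300,20,0,0,0,0,100],
    [-300,20,0,0,0,0,100]
  ]
}}

```text
time_s: 3.25
ee_pos: [0.4946, -0.0261, 0.3009]
tcp_rot: [0.78, 0.626, -0.0, 0.0]
force: [-0.1, 0.7, -0.1]
finger_gap: 1.002
```

```bash
python3 - <<'E'
from h import *
f=grab("wrist","racks"); o=observe(); print(o["time_s"],o["ee_pos"])
i=f["img"].astype(int); mx,mn=i.max(2),i.min(2)
roi=np.zeros(mx.shape,bool); roi[:225]=1
for b,st,c in blobs((mx<80)&roi,300): print("blk",st,c.round(),*rect(onplane(f,quad(b),.045)[:,:2]))
E
```

```text
3.3 [ 0.49465148 -0.02583437  0.30086127]
blk [ 411   64   45  119 4042] [433. 123.] [655.8   2.7] [153.5  58.1] 83.0
blk [ 335  113   43   56 1052] [358. 142.] [551.6   5.6] [47.8 69.4] 0.1
blk [ 247  118   54   84 2053] [275. 160.] [436.6   2.4] [ 51.5 110.5] 1.0
blk [   0  130  109   95 6916] [ 40. 183.] [97.2 52.7] [140.1 173.4] 77.8
blk [ 494  171   50   54 1458] [515. 196.] [ 770.  -132.1] [64.4 91.5] 7.2
```

View pics/racks.png

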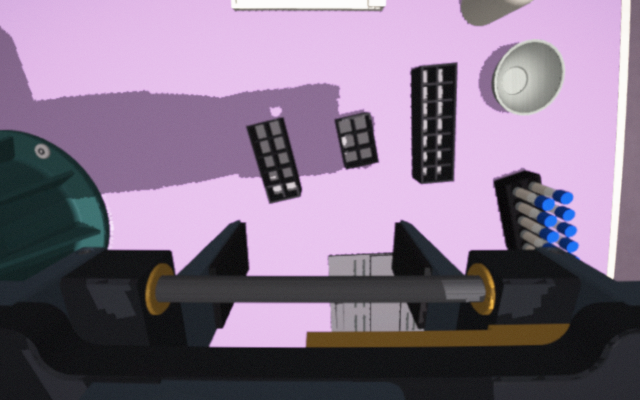

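The wrist view shows the medium rack at (275,160), short at (358,142) and long at (433,123), with the plate below at (375,290). Their positions agree with the sizes given. Now I'll go over the plate's tab.

Emit:
{"name": "arm_command", "arguments": {
  "plan": [
    [-235,28,70,0,0,0,60],
    [-235,28,70,0,0,0,60],
    [-235,28,70,0,0,0,60],
    [-235,28,70,0,0,0,60],
    [-235,28,70,0,0,0,60],
    [-235,28,70,0,0,0,60],
    [-235,28,70,0,0,0,60],
    [-235,28,70,0,0,0,60]
  ]
}}

```text
time_s: 4.1
ee_pos: [0.472, -0.2601, 0.2311]
tcp_rot: [0.779, 0.627, -0.0, 0.0]
force: [0.2, 0.1, -0.8]
finger_gap: 0.601
```

```bash
python3 - <<'E'
from h import *
f=grab("wrist","plate"); o=observe(); print(o["time_s"],o["ee_pos"])
i=f["img"].astype(int); mx,mn=i.max(2),i.min(2)
roi=np.zeros(mx.shape,bool); roi[:235]=1
m=(i[:,:,1]-i[:,:,2]>-14)&(mx>70)&roi
m=cv2.morphologyEx(m.astype(np.uint8),cv2.MORPH_CLOSE,np.ones((5,5)))
for b,st,c in blobs(m,500):
    q=quad(b);a=cv2.approxPolyDP(q.reshape(-1,1,2),5,True).reshape(-1,2)
    P=onplane(f,a,.006)[:,:2]; print(st,c.round(),a.tolist(),(P*1000).round(1).tolist(),*rect(onplane(f,q,.006)[:,:2]))
E
```

```text
4.15 [ 0.47205038 -0.25999268  0.23126316]
[570   0  40  24 540] [590.  12.] [[608, 0], [607, 14], [570, 22], [577, 10]] [[838.8, -126.9], [837.9, -141.5], [793.8, -141.8], [802.1, -130.6]] [ 816.4 -134.6] [46.5 18.1] 5.8
[573  24  40  23 522] [593.  36.] [[612, 24], [610, 39], [574, 46], [578, 35]] [[844.2, -153.4], [842.2, -169.4], [798.5, -168.9], [803.3, -157.7]] [ 821.1 -163.2] [48.1 17.2] 6.6
[576  47  44  23 549] [597.  60.] [[619, 47], [612, 64], [576, 67], [582, 57]] [[853.6, -180.5], [845.6, -198.3], [801.0, -193.1], [808.3, -183.1]] [ 827.8 -190.6] [53.7 19.4] 6.6
[578  70  58  22 588] [601.  81.] [[635, 70], [611, 88], [578, 88], [602, 73]] [[875.1, -210.8], [845.5, -226.3], [803.8, -218.1], [833.5, -206.3]] [ 839.5 -216.3] [71.6 20.5] 2.3
[  308   105   145   130 16679] [380. 168.] [[452, 105], [443, 228], [316, 234], [310, 111]] [[648.2, -206.4], [621.2, -366.0], [448.5, -337.3], [476.7, -176.8]] [ 547.7 -272.2] [164.8 177.7] 80.4
```

View pics/plate.png

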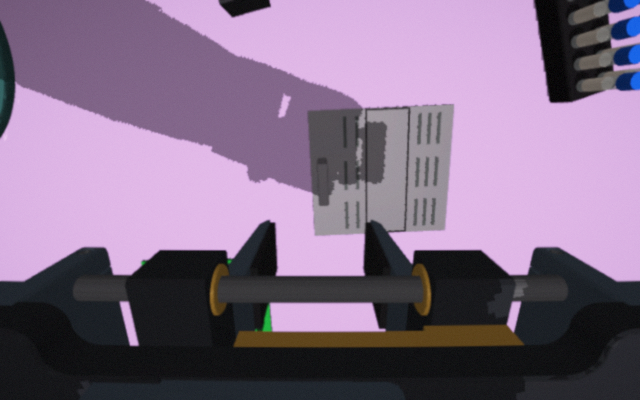

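The tab shows at (322,182). I'll check it at its own height before descending.

```bash
python3 - <<'E'
from h import *
f=grab("wrist")
print(onplane(f,[[318,159],[327,159],[329,205],[319,205],[322,182]],.048).round(4), proj(f,[[.4745,-.259,.048]]))
E
```

```text
[[ 0.4753 -0.2302  0.048 ]
 [ 0.4853 -0.2324  0.048 ]
 [ 0.4763 -0.2867  0.048 ]
 [ 0.4647 -0.2842  0.048 ]
 [ 0.4741 -0.2575  0.048 ]] [[322.60643107 183.18060087]]
```

Emit:
{"name": "arm_command", "arguments": {
  "plan": [
    [1.5,2,50,0,0,-0.05,50],
    [1.5,2,100,0,0,-0.05,50],
    [1.5,2,140,0,0,-0.05,50],
    [1.5,2,170,0,0,-0.05,50],
    [1.5,2,190,0,0,-0.05,50],
    [1.5,2,202,0,0,-0.05,50],
    [1.5,2,202,0,0,-0.05,50],
    [1.5,2,202,0,0,-0.05,50],
    [1.5,2,202,0,0,-0.05,0],
    [1.5,2,202,0,0,-0.05,0],
    [1.5,2,202,0,0,-0.05,0],
    [1.5,2,202,0,0,-0.05,0],
    [1.5,2,202,0,0,-0.05,0],
    [1.5,2,202,0,0,-0.05,0],
    [1.5,2,202,0,0,-0.05,0]
  ],
  "newtons": 55
}}

```text
time_s: 5.7
ee_pos: [0.4746, -0.2593, 0.0297]
tcp_rot: [0.763, 0.646, 0.0, 0.0]
force: [0.3, 0.3, 6.6]
finger_gap: 0.128
```

```bash
python3 - <<'E'
from h import *
o=observe(); print(o); print(Rot.from_quat(o["tcp_rot"]).as_matrix().round(3))
E
```

```text
{'time_s': 5.7, 'joint_pos': array([-5.43024214e-01,  4.63726242e-01,  2.10279636e+00, -4.88126268e-04,
        5.74122421e-01, -3.77549353e-01]), 'qd': array([ 0.00128196,  0.00095251, -0.00025456,  0.00060616,  0.00113232,
        0.00041045]), 'joint_torque': array([ 2.38956552e-02, -6.23923874e+01, -2.44230115e+01, -6.03880221e-02,
       -2.44878782e-01, -1.51475994e-01]), 'ee_pos': array([ 0.47459926, -0.25930651,  0.02968683]), 'tcp_rot': array([7.62992885e-01, 6.46406695e-01, 2.56444748e-05, 4.91363068e-04]), 'force': array([0.2753689 , 0.25390038, 6.60488209]), 'moment': array([-0.05523909,  0.33021417, -0.13170144]), 'finger_gap': 0.1278036558493574}
[[ 0.164  0.986  0.001]
 [ 0.986 -0.164 -0.001]
 [-0.001  0.001 -1.   ]]
```

Gripped: the gap is 11.6 mm against the 12 mm tab. Now I'll lift and carry it to above the tray.

Emit:
{"name": "arm_command", "arguments": {
  "plan": [
    [0,0,-15,0,0,0,0],
    [0,0,-40,0,0,0,0],
    [0,0,-75,0,0,0,0],
    [0,0,-115,0,0,0,0],
    [0,0,-155,0,0,0,0],
    [0,0,-185,0,0,0,0],
    [0,0,-200,0,0,0,0],
    [20,-4,-200,0,0,0,0],
    [60,-12,-200,0,0,0.01,0],
    [110,-22,-200,0,0,0.02,0],
    [160,-32,-200,0,0,0.03,0],
    [210,-42,-200,0,0,0.04,0],
    [260,-52,-200,0,0,0.05,0],
    [310,-62,-200,0,0,0.05,0],
    [360,-72,-200,0,0,0.05,0],
    [410,-82,-200,0,0,0.05,0],
    [460,-92,-200,0,0,0.05,0],
    [510,-102,-200,0,0,0.05,0],
    [535,-107,-200,0,0,0.05,0],
    [547,-109,-200,0,0,0.05,0]
  ]
}}

```text
time_s: 7.7
ee_pos: [0.4559, 0.3009, 0.2287]
tcp_rot: [0.778, 0.628, -0.0, 0.0]
force: [-0.3, -0.2, -3.7]
finger_gap: 0.128
```

```bash
python3 - <<'E'
from h import *
o=observe(); print(o["time_s"],o["ee_pos"],o["finger_gap"],o["force"],Rot.from_quat(o["tcp_rot"]).as_matrix().round(3).tolist())
f=grab("wrist"); s=grab("scene")
a=np.vstack([f["img"][:, 100:600], cv2.resize(s["img"][170:350,270:470],(500,450))])[:,:,::-1]
cv2.imwrite("pics/carry.png",cv2.resize(a,None,fx=.7,fy=.7))
E
```

```text
7.7 [0.45589777 0.3008731  0.22866426] 0.12833870734373082 [-0.3365389  -0.17129365 -3.66742793] [[0.211, 0.977, -0.0], [0.977, -0.211, -0.001], [-0.001, -0.0, -1.0]]
```

View pics/carry.png

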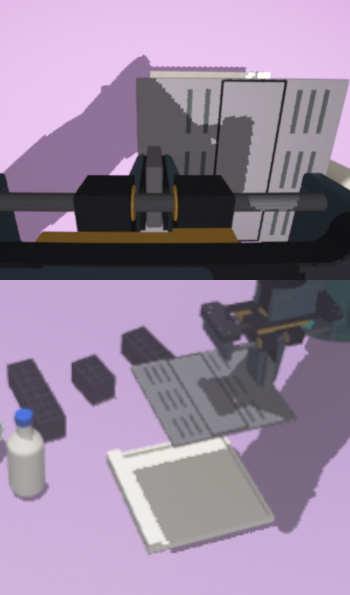

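The plate is held square, with the seat outline visible and its tab at the robot side. Next I'll tilt it and lower it in front of the lip.

Emit:
{"name": "arm_command", "arguments": {
  "plan": [
    [-2,1,0,0.07,0,0,0],
    [-2,1,10,0.14,0,0,0],
    [-2,1,30,0.21,0,0.005,0],
    [-2,1,60,0.21,0,0.005,0],
    [-2,1,95,0.21,0,0.005,0],
    [-2,1,120,0.21,0,0.005,0],
    [-2,1,135,0.21,0,0.005,0],
    [-2,1,145,0.21,0,0.005,0],
    [-2,1,145,0.21,0,0.005,0],
    [-2,1,145,0.21,0,0.005,0]
  ]
}}

```text
time_s: 8.8
ee_pos: [0.4572, 0.2968, 0.0845]
tcp_rot: [0.776, 0.622, -0.066, -0.081]
force: [-0.4, 0.7, -2.6]
finger_gap: 0.128
```

```bash
python3 - <<'E'
from h import *
o=observe(); R=Rot.from_quat(o["tcp_rot"]); M=R.as_matrix();p=o["ee_pos"]; print(o["time_s"],p,o["force"],M.round(3).tolist())
e=np.array([p+M@np.array([s*.083,.165,.0237]) for s in (1,-1)])
eb=np.array([p+M@np.array([s*.083,.165,.0297]) for s in (1,-1)])
c=np.array([.5438,.2792,0]);a=np.radians(-12.5);T=np.array([[np.cos(a),np.sin(a),0],[-np.sin(a),np.cos(a),0],[0,0,1]])
print("edge tray frame",((eb-c)@T.T*1000).round(1))
s=grab("scene");d=grab("side");f=grab("wrist")
lip=[c+T.T@np.array([.079,y,.022]) for y in(.095,-.095)]
for g in(s,f): print(proj(g,e).round(),proj(g,lip).round())
x0,y0=proj(s,e).mean(0).astype(int)
u=np.vstack([cv2.resize(s["img"][y0-60:y0+60,x0-80:x0+80],(640,480),interpolation=2)[:,:,::-1],])
cv2.imwrite("pics/ins1.png",u)
E
```

```text
8.8 [0.45720704 0.29684878 0.08445054] [-0.41051925  0.71900905 -2.60890573] [[0.216, 0.955, -0.203], [0.976, -0.212, 0.044], [-0.001, -0.208, -0.978]]
edge tray frame [[ 66.9  81.4  21. ]
 [ 66.9 -84.6  21.2]]
[[365. 313.]
 [343. 268.]] [[363. 320.]
 [338. 267.]]
[[601. 113.]
 [541. 343.]] [[621.  89.]
 [550. 351.]]
```

View pics/ins1.png

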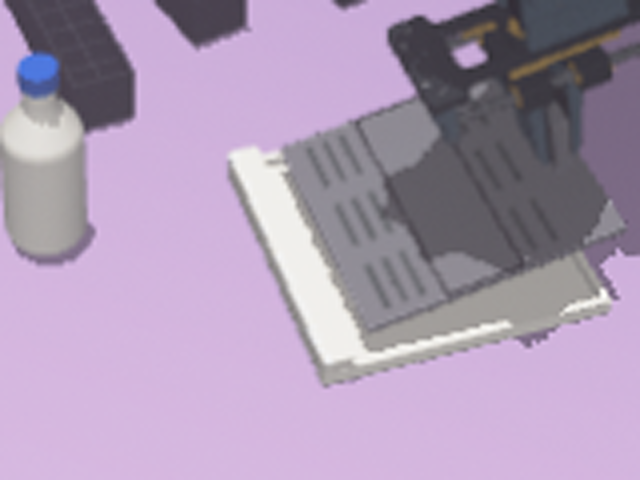

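The plate edge sits where predicted, about 12 mm clear of the lip. I'll compute the tuck and lowering in tool axes.

```bash
python3 - <<'E'
from h import *
o=observe(); M=Rot.from_quat(o["tcp_rot"]).as_matrix();p=o["ee_pos"]
c=np.array([.5438,.2792,0]);a=np.radians(-12.5);X=np.array([np.cos(a),np.sin(a),0]);Y=np.array([-X[1],X[0],0]);Z=np.array([0,0,1.])
def row(ex,z,th):  # bottom edge at tray x=ex, height z (world), tilt th, y centred
    B=np.c_[Y, np.cos(th)*X-np.sin(th)*Z, -np.sin(th)*X-np.cos(th)*Z]
    t=c+ex*X+z*Z-B@np.array([0,.165,.0297])
    return np.r_[M.T@(t-p)*1000,Rot.from_matrix(M.T@B).as_rotvec()].round(3)
for r in [(.067,.014,.21),(.067,.007,.21),(.075,.007,.21),(.083,.0065,.21),(.089,.0065,.21),(.089,.0065,.16),(.089,.006,.11),(.089,.0055,.06),(.089,.005,.02),(.089,.004,0)]: print(r,row(*r).tolist())
E
```

```text
(0.067, 0.014, 0.21) [1.277, 1.643, 7.009, 0.001, 0.001, -0.0]
(0.067, 0.007, 0.21) [1.283, 3.095, 13.857, 0.001, 0.001, -0.0]
(0.075, 0.007, 0.21) [1.282, 10.921, 12.197, 0.001, 0.001, -0.0]
(0.083, 0.0065, 0.21) [1.281, 18.851, 11.028, 0.001, 0.001, -0.0]
(0.089, 0.0065, 0.21) [1.28, 24.72, 9.783, 0.001, 0.001, -0.0]
(0.089, 0.0065, 0.16) [1.287, 23.433, 18.066, -0.049, 0.001, 0.0]
(0.089, 0.006, 0.11) [1.295, 22.665, 26.891, -0.099, 0.001, 0.0]
(0.089, 0.0055, 0.06) [1.303, 22.315, 35.749, -0.149, 0.001, 0.0]
(0.089, 0.005, 0.02) [1.31, 22.357, 42.944, -0.189, 0.001, 0.0]
(0.089, 0.004, 0) [1.313, 22.634, 47.274, -0.209, 0.001, 0.0]
```

Emit:
{"name": "arm_command", "arguments": {
  "plan": [
    [1.3,1.6,7,0,0,0,0],
    [1.3,3.1,13.9,0,0,0,0],
    [1.3,3.1,13.9,0,0,0,0],
    [1.3,10.9,12.2,0,0,0,0],
    [1.3,18.9,11,0,0,0,0],
    [1.3,24.7,9.8,0,0,0,0],
    [1.3,24.7,9.8,0,0,0,0],
    [1.3,24.7,9.8,0,0,0,0]
  ]
}}

```text
time_s: 9.75
ee_pos: [0.4793, 0.2934, 0.0699]
tcp_rot: [0.776, 0.622, -0.066, -0.081]
force: [-0.1, -0.3, -3.1]
finger_gap: 0.129
```

```bash
python3 - <<'E'
from h import *
o=observe(); print(o["time_s"],o["ee_pos"],o["force"],o["moment"])
s=grab("scene")
cv2.imwrite("pics/ins2.png",cv2.resize(s["img"][230:350,290:450],(640,480),interpolation=2)[:,:,::-1])
E
```

```text
9.75 [0.47930743 0.29344841 0.06993023] [-0.13115027 -0.26847796 -3.14307762] [-0.09427647 -0.0301337   0.01648244]
```

View pics/ins2.png

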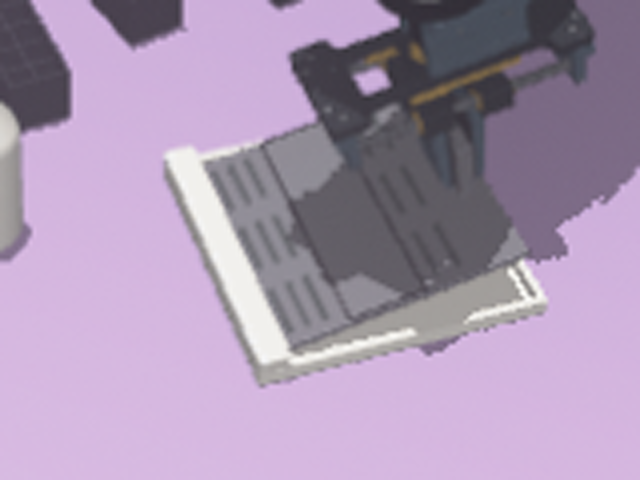

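The +x edge is under the lip with no contact force. Now I'll lower the tab end.

Emit:
{"name": "arm_command", "arguments": {
  "plan": [
    [0,-1.3,8.3,-0.05,0,0,0],
    [0,-2,17.1,-0.1,0,0,0],
    [0,-2.4,26,-0.15,0,0,0],
    [0,-2.4,33.1,-0.19,0,0,0],
    [0,-2.2,36.5,-0.209,0,0,0],
    [0,-2.1,37.5,-0.209,0,0,0],
    [0,-2.1,37.5,-0.209,0,0,0],
    [0,-2.1,37.5,-0.209,0,0,0]
  ]
}}

```text
time_s: 10.6
ee_pos: [0.4697, 0.2957, 0.034]
tcp_rot: [0.78, 0.626, -0.0, 0.0]
force: [0.4, -0.3, -3.2]
finger_gap: 0.131
```

```bash
python3 - <<'E'
from h import *
o=observe(); print(o["time_s"],o["ee_pos"],o["force"],o["moment"],Rot.from_quat(o["tcp_rot"]).as_matrix().round(3).tolist())
s=grab("scene")
cv2.imwrite("pics/ins3.png",cv2.resize(s["img"][230:350,290:450],(640,480),interpolation=2)[:,:,::-1])
E
```

```text
10.6 [0.46974194 0.295713   0.03397377] [ 0.39428391 -0.31369756 -3.16151899] [-0.05510013  0.29440518 -0.02262694] [[0.216, 0.976, -0.0], [0.976, -0.216, -0.001], [-0.001, -0.0, -1.0]]
```

View pics/ins3.png

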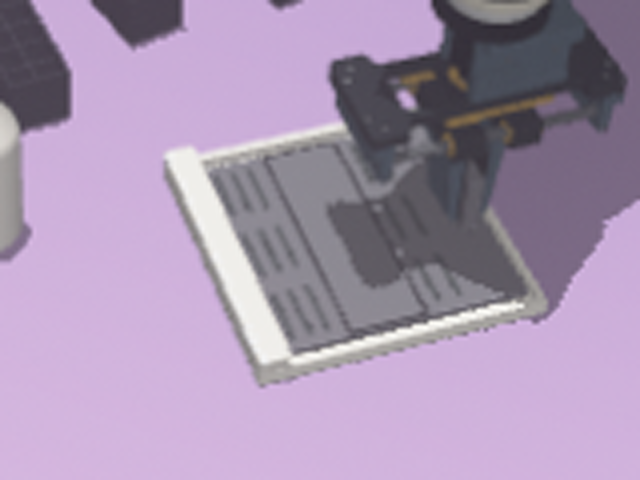

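Emit:
{"name": "arm_command", "arguments": {
  "plan": [
    [0,0,1,0,0,0,0],
    [0,0,2,0,0,0,0],
    [0,0,2,0,0,0,0]
  ]
}}

```text
time_s: 10.95
ee_pos: [0.4699, 0.2957, 0.0336]
tcp_rot: [0.78, 0.626, -0.001, -0.0]
force: [-16.1, -8.1, 39.4]
finger_gap: 0.129
```

Emit:
{"name": "arm_command", "arguments": {
  "plan": [
    [0,0,0,0,0,0,35],
    [0,0,0,0,0,0,35],
    [0,0,0,0,0,0,35],
    [0,0,0,0,0,0,35],
    [0,0,-5,0,0,0,35],
    [0,0,-20,0,0,0,35],
    [0,0,-60,0,0,0,35],
    [0,0,-110,0,0,0,60],
    [0,30,-160,0,0,0,80],
    [0,60,-200,0,0,0,80],
    [0,83,-220,0,0,0,80],
    [0,83,-220,0,0,0,80],
    [0,83,-220,0,0,0,80]
  ]
}}

```text
time_s: 12.25
ee_pos: [0.5511, 0.2777, 0.2545]
tcp_rot: [0.78, 0.626, -0.0, 0.0]
force: [-0.5, -0.0, -0.4]
finger_gap: 0.799
```

```bash
python3 - <<'E'
from h import *
o=observe(); print(o["time_s"],o["ee_pos"],o["force"])
f=grab("wrist"); s=grab("scene")
a=np.vstack([cv2.resize(f["img"][60:240,200:440],(640,480)),])[:,:,::-1]
cv2.imwrite("pics/seat.png",a); cv2.imwrite("pics/seat_scene.png",s["img"][:,:,::-1])
np.save("seatK.npy",np.r_[f["R"].ravel(),f["t"]])
E
```

```text
12.25 [0.55114589 0.27768755 0.25445201] [-0.4940094  -0.03791326 -0.38040464]
```

View pics/seat.png

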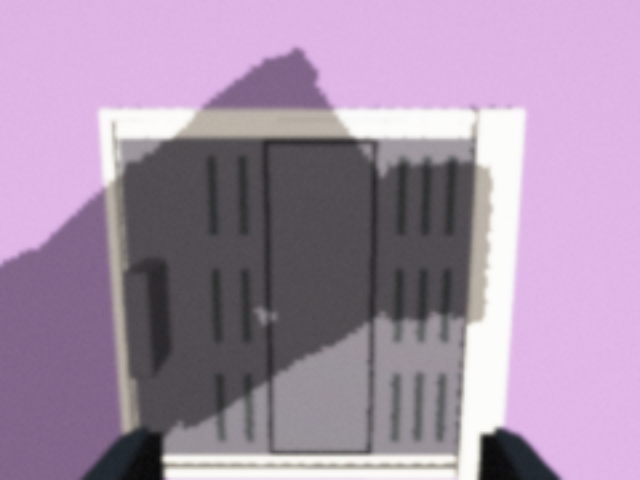

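The plate lies flat inside the tray under the lip. The seat outline in the crop has corners at (267,142), (376,142), (371,452) and (272,452).

```bash
python3 - <<'E'
from h import *
f=grab("wrist"); q=np.array([[267,142],[376,142],[371,452],[272,452]])*.375+[200,60]
P=onplane(f,q,.010)*1000; print(P.round(1)); print(P.mean(0), np.degrees(np.arctan2(*(P[0]-P[3]+P[1]-P[2])[[1,0]]))-90)
print(np.linalg.norm(P[0]-P[1]),np.linalg.norm(P[0]-P[3]),np.linalg.norm(P[1]-P[2]))
p=np.array([.4699,.2957])*1000; a=np.radians(-12.5); print("by grip", p+83*np.array([np.cos(a),np.sin(a)]))
s=grab("scene"); print(proj(s,P/1000).round(1))
i=s["img"]; cv2.imwrite("pics/x.png",i)
E
```

```text
[[540.5 360.8  10. ]
 [591.7 349.4  10. ]
 [557.5 192.5  10. ]
 [505.4 204.   10. ]]
[548.76168535 276.66347247  10.        ] -12.463699856906231
52.49133660430611 160.7011161695453 160.62661919244815
by grip [550.93256859 277.73551204]
[[396.7 308.5]
 [378.  313.4]
 [355.5 269.8]
 [373.2 265.7]]
```

Emit:
{"name": "arm_command", "arguments": {
  "plan": [
    [-248,161,0,0,0,-0.096,72],
    [-248,161,0,0,0,-0.096,72],
    [-248,161,0,0,0,-0.096,72],
    [-248,161,0,0,0,-0.096,72],
    [-248,161,0,0,0,-0.096,72],
    [-248,161,0,0,0,-0.096,72],
    [-248,161,0,0,0,-0.096,72],
    [-248,161,0,0,0,-0.096,72],
    [-248,161,0,0,0,-0.096,72]
  ]
}}

```text
time_s: 13.35
ee_pos: [0.6527, 0.0019, 0.252]
tcp_rot: [0.749, 0.663, -0.002, -0.001]
force: [0.2, -0.8, 1.5]
finger_gap: 0.719
```

```bash
cat >> h.py <<'E'
def rackfit(save=None,guess=None):
    f=grab("wrist",save); o=observe(); print(o["time_s"],o["ee_pos"],Rot.from_quat(o["tcp_rot"]).as_matrix()[:2,:2].round(4).tolist())
    m=(f["img"].max(2)<80); m[238:]=0
    for b,st,c in blobs(m,400):
        q=quad(b); P=onplane(f,q,.045)[:,:2]
        a=cv2.approxPolyDP(q.reshape(-1,1,2),4,True).reshape(-1,2)
        print(st.tolist(),c.round(),*rect(P),a.tolist(),(onplane(f,a,.045)[:,:2]*1000).round(1).tolist())
    return f
E
python3 - <<'E'
from h import *
f=rackfit("long1")
s=grab("scene");d=grab("side")
print("bottle base",onplane(s,[[286,291]],0),onplane(d,[[333,181]],0))
print("cap",onplane(s,[[284,248]],.15),onplane(d,[[333,144]],.15))
E
```

```text
13.4 [0.65282419 0.00218465 0.25221513] [[0.1202, 0.9927], [0.9927, -0.1202]]
[539, 0, 30, 238, 2143] [554. 114.] [937.  29.] [ 11.4 280.6] 0.1 [[568, 0], [547, 233], [539, 237], [559, 0]] [[941.7, 168.4], [942.2, -105.6], [931.9, -110.1], [931.6, 169.3]]
[311, 114, 39, 123, 2582] [330. 180.] [662.8   2.1] [154.9  45.7] 82.6 [[346, 114], [345, 235], [313, 235], [311, 114]] [[690.8, 76.6], [674.8, -75.7], [633.0, -70.7], [650.1, 81.5]]
[122, 150, 72, 88, 4288] [159. 194.] [444.7   3.7] [ 68.9 113.5] 0.7 [[173, 150], [193, 225], [180, 237], [148, 237], [122, 160]] [[477.6, 60.6], [478.4, -38.2], [456.7, -52.9], [413.5, -47.9], [410.5, 56.6]]
[219, 153, 51, 61, 2046] [245. 183.] [557.4   7.8] [55.7 71.6] 0.5 [[261, 153], [269, 201], [264, 209], [231, 213], [219, 162]] [[584.0, 43.7], [583.3, -17.6], [575.1, -27.4], [531.7, -27.7], [530.6, 39.1]]
[374, 221, 68, 17, 520] [401. 232.] [757.8 -77.3] [22.5 88.8] 83.1 [[441, 237], [374, 237], [375, 224], [433, 229]] [[800.5, -93.8], [712.4, -83.1], [715.0, -64.9], [790.1, -81.1]]
bottle base [[0.75783876 0.15832455 0.        ]] [[0.74762836 0.12956548 0.        ]]
cap [[0.75312951 0.14904575 0.15      ]] [[0.74205337 0.12768514 0.15      ]]
```

View pics/long1.png

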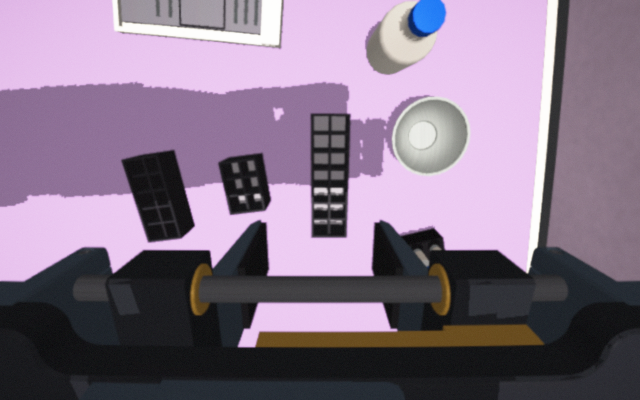

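The long rack is at (330,175). Its far rim puts the centre near (0.662, 0.001) with yaw -7.4°, and its size agrees. The bystanders are clear of the gripper body, so I'll grasp it.

Emit:
{"name": "arm_command", "arguments": {
  "plan": [
    [0,9,45,0,0,0.009,72],
    [0,9,95,0,0,0.009,72],
    [0,9,140,0,0,0.009,72],
    [0,9,180,0,0,0.009,72],
    [0,9,208,0,0,0.009,72],
    [0,9,221,0,0,0.009,72],
    [0,9,221,0,0,0.009,72],
    [0,9,221,0,0,0.009,20],
    [0,9,221,0,0,0.009,20],
    [0,9,221,0,0,0.009,20],
    [0,9,221,0,0,0.009,20],
    [0,9,221,0,0,0.009,20]
  ],
  "newtons": 30
}}

```text
time_s: 14.7
ee_pos: [0.6624, 0.0007, 0.0332]
tcp_rot: [0.751, 0.66, -0.001, 0.0]
force: [-0.5, 0.7, 8.8]
finger_gap: 0.512
```

Emit:
{"name": "arm_command", "arguments": {
  "plan": [
    [0,0,-20,0,0,0,20],
    [0,0,-60,0,0,0,20],
    [0,0,-105,0,0,0,20],
    [0,0,-150,0,0,0,20],
    [0,0,-190,0,0,0,20],
    [0,0,-210,0,0,0,20],
    [0,0,-220,0,0,0,20],
    [0,0,-220,0,0,0,20]
  ]
}}

```text
time_s: 15.5
ee_pos: [0.663, 0.0011, 0.2546]
tcp_rot: [0.751, 0.66, -0.0, 0.001]
force: [0.5, 0.3, -1.5]
finger_gap: 0.514
```

```bash
python3 - <<'E'
from h import *
o=observe(); f=grab("wrist","longheld"); s=grab("scene","longheld_s")
M=Rot.from_quat(o["tcp_rot"]).as_matrix();p=o["ee_pos"]; print(o["time_s"],p,o["finger_gap"],o["force"],M.round(4).tolist())
# predicted top rim corners if centred
C=[p+M@np.array([a,b,-.014]) for a,b in((.0785,.0235),(.0785,-.0235),(-.0785,-.0235),(-.0785,.0235))]
print(proj(f,C).round(1).tolist()); print(proj(s,C).round(1).tolist())
cv2.imwrite("pics/lh.png",np.vstack([cv2.resize(f["img"][80:340,180:480],(600,520))])[:,:,::-1])
E
```

```text
15.5 [0.6629623  0.00105    0.25455678] 0.5135993551183835 [ 0.46413996  0.27601684 -1.54750864] [[0.129, 0.9916, 0.0012], [0.9916, -0.129, -0.0018], [-0.0016, 0.0014, -1.0]]
[[372.8, 120.1], [270.1, 120.0], [282.8, 385.2], [359.3, 385.3]]
[[289.3, 188.5], [306.7, 184.3], [286.0, 153.1], [269.8, 156.5]]
```

View pics/lh.png

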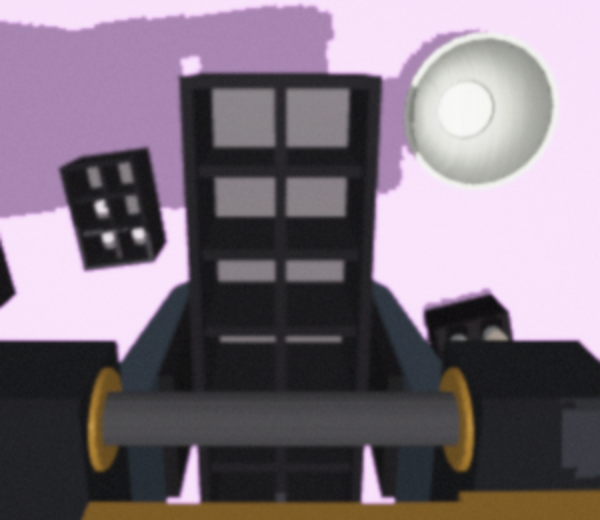

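The rack is held at a 46.7 mm gap, level, with its rim end within about 1.3 mm of the prediction. I'll carry it to the seat.

Emit:
{"name": "arm_command", "arguments": {
  "plan": [
    [20,-11,0,0,0,0.01,20],
    [60,-34,0,0,0,0.02,20],
    [100,-57,0,0,0,0.04,20],
    [140,-80,0,0,0,0.06,20],
    [180,-103,0,0,0,0.08,20],
    [220,-126,0,0,0,0.089,20],
    [245,-140,0,0,0,0.089,20],
    [258.4,-147.5,0,0,0,0.089,20],
    [258.4,-147.5,30,0,0,0.089,20],
    [258.4,-147.5,75,0,0,0.089,20],
    [258.4,-147.5,120,0,0,0.089,20],
    [258.4,-147.5,160,0,0,0.089,20],
    [258.4,-147.5,185,0,0,0.089,20],
    [258.4,-147.5,195,0,0,0.089,20],
    [258.4,-147.5,200,0,0,0.089,20],
    [258.4,-147.5,200,0,0,0.089,20],
    [258.4,-147.5,200,0,0,0.089,20]
  ]
}}

```text
time_s: 17.3
ee_pos: [0.5494, 0.2762, 0.053]
tcp_rot: [0.78, 0.626, -0.001, 0.0]
force: [0.4, 0.2, -1.9]
finger_gap: 0.514
```

```bash
python3 - <<'E'
from h import *
o=observe(); M=Rot.from_quat(o["tcp_rot"]).as_matrix();p=o["ee_pos"]; print(o["time_s"],p,o["force"],M.round(4).tolist())
print("to go", totool(o,np.array([.5501,.2763,.0425])-p))
f=grab("wrist");s=grab("scene")
seat=[np.array([.5503,.2773,.010])+M@np.array([a,b,0]) for a,b in((.0815,.0265),(.0815,-.0265),(-.0815,-.0265),(-.0815,.0265))]
print(proj(s,seat).round(1).tolist())
cv2.imwrite("pics/pl1.png",np.hstack([cv2.resize(f["img"][40:240,200:440],(400,333)),cv2.resize(s["img"][235:335,310:430],(400,333))])[:,:,::-1])
E
```

```text
17.3 [0.54935964 0.27623483 0.05303914] [ 0.42279572  0.15338582 -1.8699477 ] [[0.2166, 0.9763, -0.0007], [0.9763, -0.2166, -0.001], [-0.0012, -0.0005, -1.0]]
to go [ 0.23617177  0.71403274 10.53851363]
[[377.7, 314.2], [396.6, 309.3], [372.7, 265.8], [355.1, 269.8]]
```

View pics/pl1.png

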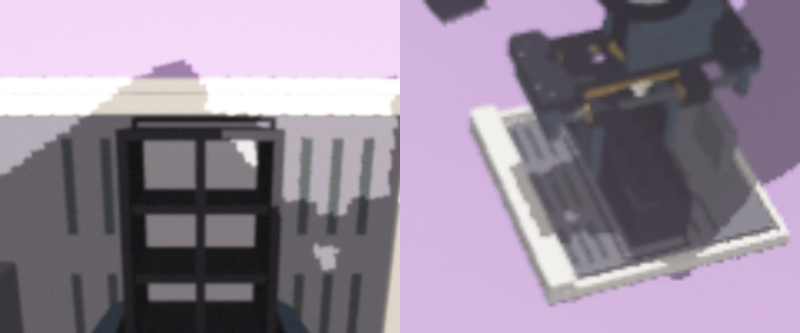

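The rack hangs over the seat, aligned, with the outline just visible past its end. That makes 14 pictures, so I'll keep the last two for the end. Lowering to contact.

Emit:
{"name": "arm_command", "arguments": {
  "plan": [
    [0,0.7,5,0,0,0,20],
    [0,0.7,8,0,0,0,20],
    [0,0.7,9,0,0,0,20],
    [0,0.7,9,0,0,0,20]
  ]
}}

```text
time_s: 17.8
ee_pos: [0.5498, 0.2761, 0.0439]
tcp_rot: [0.78, 0.626, -0.001, 0.0]
force: [-0.1, 0.0, -1.7]
finger_gap: 0.515
```

Emit:
{"name": "arm_command", "arguments": {
  "plan": [
    [0,0,1,0,0,0,20],
    [0,0,1,0,0,0,20]
  ]
}}

```text
time_s: 18.0
ee_pos: [0.5499, 0.2762, 0.0432]
tcp_rot: [0.78, 0.626, -0.001, 0.0]
force: [-2.3, -1.8, 5.3]
finger_gap: 0.515
```

Emit:
{"name": "arm_command", "arguments": {
  "plan": [
    [0,0,0,0,0,0,72],
    [0,0,0,0,0,0,72],
    [0,0,0,0,0,0,72],
    [0,0,0,0,0,0,72],
    [0,0,-10,0,0,0,72],
    [0,0,-40,0,0,0,72],
    [0,0,-85,0,0,0,72],
    [0,0,-130,0,0,0,72],
    [-30,-5,-170,0,0,0,72],
    [-70,-12,-200,0,0,-0.1,72],
    [-291,-52,-200,0,0,-0.227,72],
    [-291,-52,-200,0,0,-0.227,72],
    [-291,-52,-200,0,0,-0.227,72],
    [-291,-52,-200,0,0,-0.227,72],
    [-291,-52,-200,0,0,-0.227,72],
    [-291,-52,-200,0,0,-0.227,72],
    [-291,-52,-200,0,0,-0.227,72],
    [-291,-52,-200,0,0,-0.227,72]
  ]
}}

```text
time_s: 19.8
ee_pos: [0.4368, 0.0041, 0.244]
tcp_rot: [0.704, 0.71, -0.0, 0.0]
force: [-0.2, 0.7, -0.5]
finger_gap: 0.719
```

```bash
python3 - <<'E'
from h import *
rackfit("med1")
E
```

```text
19.85 [0.43675193 0.00427703 0.24386281] [[-0.0097, 1.0], [1.0, 0.0097]]
[383, 0, 56, 19, 640] [412.   6.] [529.2 191.4] [57.6 17. ] 1.1 [[438, 0], [426, 18], [383, 6], [384, 0]] [[557.8, 200.4], [546.8, 183.2], [500.4, 193.7], [501.1, 199.3]]
[0, 69, 107, 169, 12242] [ 40. 162.] [104.6   9.8] [218.6 135.9] 73.3 [[0, 69], [21, 74], [52, 93], [91, 138], [106, 193], [92, 237], [0, 237]] [[70.4, 132.7], [94.5, 127.0], [126.9, 106.0], [163.2, 54.9], [168.4, -12.9], [137.3, -73.1], [8.2, -75.4]]
[299, 134, 39, 92, 2243] [318. 181.] [433.9   4. ] [ 45.7 114.1] 1.5 [[335, 134], [335, 225], [302, 225], [299, 136]] [[453.0, 60.9], [455.7, -52.5], [413.7, -52.9], [411.1, 58.3]]
[388, 150, 49, 58, 2177] [412. 179.] [547.3   8. ] [55.3 71. ] 0.5 [[435, 154], [430, 207], [395, 207], [388, 198], [391, 150]] [[572.6, 39.0], [574.2, -27.3], [530.2, -27.7], [520.5, -16.1], [519.7, 43.1]]
```

The medium rack is at (0.434, 0.004) with yaw +1.5°, and its size of 46 x 114 mm agrees. I'll grasp and lift it.

Emit:
{"name": "arm_command", "arguments": {
  "plan": [
    [0,-3,45,0,0,-0.016,72],
    [0,-3,95,0,0,-0.016,72],
    [0,-3,140,0,0,-0.016,72],
    [0,-3,180,0,0,-0.016,72],
    [0,-3,203,0,0,-0.016,72],
    [0,-3,213,0,0,-0.016,72],
    [0,-3,213,0,0,-0.016,72],
    [0,-3,213,0,0,-0.016,20],
    [0,-3,213,0,0,-0.016,20],
    [0,-3,213,0,0,-0.016,20],
    [0,-3,213,0,0,-0.016,20],
    [0,-3,213,0,0,-0.016,20]
  ]
}}

```text
time_s: 21.05
ee_pos: [0.4345, 0.0041, 0.032]
tcp_rot: [0.698, 0.716, 0.0, 0.001]
force: [-2.0, 1.5, 11.5]
finger_gap: 0.513
```

Emit:
{"name": "arm_command", "arguments": {
  "plan": [
    [0,0,-20,0,0,0,20],
    [0,0,-60,0,0,0,20],
    [0,0,-105,0,0,0,20],
    [0,0,-150,0,0,0,20],
    [0,0,-185,0,0,0,20],
    [0,0,-205,0,0,0,20],
    [0,0,-210,0,0,0,20],
    [0,0,-210,0,0,0,20]
  ]
}}

```text
time_s: 21.85
ee_pos: [0.4343, 0.0042, 0.2424]
tcp_rot: [0.698, 0.716, 0.001, 0.001]
force: [-0.1, -0.6, -1.4]
finger_gap: 0.514
```

```bash
cat >> h.py <<'E'
def held(L,h=.014):
    o=observe(); f=grab("wrist"); M=Rot.from_quat(o["tcp_rot"]).as_matrix();p=o["ee_pos"]
    print(o["time_s"],p,o["finger_gap"],o["force"],M.round(4).tolist())
    C=[p+M@np.array([L/2,b,-h]) for b in(.0235,-.0235)]
    q=proj(f,C); print("pred",q.round(1).tolist())
    g=f["img"].max(2).astype(int); x0,x1=int(q[:,0].min())+10,int(q[:,0].max())-10; y=int(q[0,1])
    print("rim rows",[(r,int(np.median(g[r,x0:x1]))) for r in range(y-12,y+12)])
    print("cols",[(c,int(np.median(g[y+4:y+14,c]))) for c in list(range(x0-18,x0-2))+list(range(x1+2,x1+18))])
    print("mm/px", np.linalg.norm(np.diff(onplane(f,[[320,y],[320,y+1]],C[0][2]),axis=0))*1000)
E
python3 - <<'E'
from h import *
held(.113)
E
```

```text
21.85 [0.43429982 0.00424273 0.24241641] 0.514101252405091 [-0.14262335 -0.57492274 -1.36174174] [[-0.0256, 0.9997, 0.003], [0.9997, 0.0256, -0.001], [-0.0011, 0.003, -1.0]]
pred [[370.1, 167.7], [271.7, 167.7]]
rim rows [(155, 163), (156, 163), (157, 153), (158, 113), (159, 60), (160, 32), (161, 25), (162, 25), (163, 25), (164, 25), (165, 25), (166, 25), (167, 25), (168, 25), (169, 25), (170, 25), (171, 25), (172, 27), (173, 33), (174, 35), (175, 36), (176, 36), (177, 37), (178, 58)]
cols [(263, 164), (264, 164), (265, 164), (266, 165), (267, 164), (268, 164), (269, 163), (270, 161), (271, 149), (272, 110), (273, 59), (274, 37), (275, 35), (276, 34), (277, 34), (278, 33), (362, 32), (363, 33), (364, 34), (365, 32), (366, 36), (367, 37), (368, 71), (369, 137), (370, 177), (371, 188), (372, 179), (373, 170), (374, 165), (375, 164), (376, 164), (377, 164)]
mm/px 0.48300612783415303
```

```bash
python3 - <<'E'
import cv2,numpy as np
g=cv2.imread("pics/longheld.png").max(2).astype(int)
print([(r,int(np.median(g[r,283:360]))) for r in range(108,132)])
E
```

```text
[(108, 179), (109, 178), (110, 179), (111, 179), (112, 179), (113, 178), (114, 178), (115, 166), (116, 118), (117, 60), (118, 42), (119, 44), (120, 44), (121, 44), (122, 45), (123, 59), (124, 96), (125, 126), (126, 138), (127, 139), (128, 139), (129, 139), (130, 139), (131, 139)]
```

Emit:
{"name": "arm_command", "arguments": {
  "plan": [
    [20,8,0,0,0,0.01,20],
    [55,22,0,0,0,0.03,20],
    [95,40,0,0,0,0.06,20],
    [135,57,0,0,0,0.1,20],
    [175,74,0,0,0,0.14,20],
    [215,91,0,0,0,0.19,20],
    [245,103,0,0,0,0.22,20],
    [262,110,0,0,0,0.24,20],
    [268.7,122.4,0,0,0,0.244,20],
    [268.7,122.4,30,0,0,0.244,20],
    [268.7,122.4,70,0,0,0.244,20],
    [268.7,122.4,105,0,0,0.244,20],
    [268.7,122.4,130,0,0,0.244,20],
    [268.7,122.4,140,0,0,0.244,20],
    [268.7,122.4,140,0,0,0.244,20],
    [268.7,122.4,140,0,0,0.244,20]
  ]
}}

```text
time_s: 23.5
ee_pos: [0.5501, 0.2758, 0.102]
tcp_rot: [0.78, 0.626, 0.0, 0.001]
force: [-0.1, -0.8, -0.8]
finger_gap: 0.512
```

```bash
python3 - <<'E'
from h import *
held(.113)
o=observe();p=o["ee_pos"];M=Rot.from_quat(o["tcp_rot"]).as_matrix()
print("to go",totool(o,np.array([.5502,.2767,.088])-p))
f=grab("wrist","medhover"); g=f["img"].max(2).astype(int)
L=[np.array([.5499,.2762,.055])+M@np.array([.0785,b,0]) for b in(.0235,-.0235)]
q=proj(f,L); print("long end pred",q.round(1).tolist()); y=int(q[0,1]); print([(r,int(np.median(g[r,290:350]))) for r in range(y-14,y+14)])
E
```

```text
23.5 [0.55007127 0.27580444 0.10200723] 0.5124054660310339 [-0.10203885 -0.76101123 -0.78720469] [[0.2167, 0.9762, 0.0018], [0.9762, -0.2167, -0.0007], [-0.0003, 0.0019, -1.0]]
pred [[370.7, 167.4], [272.4, 167.3]]
rim rows [(155, 123), (156, 124), (157, 115), (158, 86), (159, 48), (160, 28), (161, 26), (162, 26), (163, 26), (164, 26), (165, 25), (166, 25), (167, 26), (168, 25), (169, 26), (170, 26), (171, 25), (172, 29), (173, 33), (174, 36), (175, 37), (176, 37), (177, 38), (178, 59)]
cols [(264, 100), (265, 99), (266, 99), (267, 99), (268, 99), (269, 100), (270, 98), (271, 91), (272, 69), (273, 44), (274, 36), (275, 36), (276, 35), (277, 37), (278, 34), (279, 34), (362, 31), (363, 34), (364, 35), (365, 34), (366, 36), (367, 38), (368, 45), (369, 70), (370, 91), (371, 99), (372, 101), (373, 101), (374, 101), (375, 106), (376, 126), (377, 161)]
mm/px 0.4829677998760464
to go [ 0.65391192 -0.26469177 14.49504249]
long end pred [[356.2, 117.0], [284.6, 117.0]]
[(103, 222), (104, 221), (105, 221), (106, 220), (107, 217), (108, 196), (109, 147), (110, 82), (111, 43), (112, 55), (113, 79), (114, 82), (115, 61), (116, 44), (117, 42), (118, 43), (119, 54), (120, 88), (121, 116), (122, 127), (123, 129), (124, 129), (125, 129), (126, 129), (127, 128), (128, 129), (129, 128), (130, 127)]
```

Comparing rim rows in the same view, the long rack is about 1.2 mm off its nominal place along y, which matches the seat. The medium rack sits about 2.2 mm short in the hand. I'll correct by about 3.5 mm and lower.

Emit:
{"name": "arm_command", "arguments": {
  "plan": [
    [3.5,-0.3,3,0,0,0,20],
    [3.5,-0.3,9,0,0,0,20],
    [3.5,-0.3,13,0,0,0,20],
    [3.5,-0.3,13,0,0,0,20],
    [3.5,-0.3,13,0,0,0,20]
  ]
}}

```text
time_s: 24.1
ee_pos: [0.5507, 0.2795, 0.0895]
tcp_rot: [0.78, 0.626, 0.001, 0.001]
force: [0.4, 0.2, -0.4]
finger_gap: 0.515
```

Emit:
{"name": "arm_command", "arguments": {
  "plan": [
    [0,0,1,0,0,0,20],
    [0,0,1,0,0,0,20]
  ]
}}

```text
time_s: 24.3
ee_pos: [0.5507, 0.2795, 0.0884]
tcp_rot: [0.78, 0.626, 0.001, 0.001]
force: [0.1, -0.7, -1.6]
finger_gap: 0.515
```

Emit:
{"name": "arm_command", "arguments": {
  "plan": [
    [0,0,1,0,0,0,20],
    [0,0,1,0,0,0,20]
  ]
}}

```text
time_s: 24.5
ee_pos: [0.5507, 0.2795, 0.0874]
tcp_rot: [0.78, 0.626, 0.001, 0.001]
force: [-0.1, -0.4, -1.2]
finger_gap: 0.514
```

```bash
python3 - <<'E'
from h import *
print(observe()["force"])
held(.113)
o=observe();M=Rot.from_quat(o["tcp_rot"]).as_matrix()
f=grab("wrist"); g=f["img"].max(2).astype(int)
L=[np.array([.5499,.2762,.055])+M@np.array([.0785,b,0]) for b in(.0235,-.0235)]
q=proj(f,L); print("long end pred",q.round(1).tolist()); y=int(q[0,1]); print([(r,int(np.median(g[r,290:350]))) for r in range(y-12,y+12)])
print("long cols",[(c,int(np.median(g[y+3:y+12,c]))) for c in list(range(int(q[1,0])-9,int(q[1,0])+9))+list(range(int(q[0,0])-9,int(q[0,0])+9))])
E
```

```text
[-0.12969001 -0.44762437 -1.15942457]
24.5 [0.55065793 0.2794769  0.08736041] 0.5142110758317656 [-0.12969001 -0.44762437 -1.15942457] [[0.2167, 0.9762, 0.0026], [0.9762, -0.2167, -0.0004], [0.0002, 0.0026, -1.0]]
pred [[370.8, 167.4], [272.4, 167.3]]
rim rows [(155, 27), (156, 30), (157, 34), (158, 33), (159, 28), (160, 27), (161, 26), (162, 26), (163, 26), (164, 26), (165, 26), (166, 25), (167, 25), (168, 26), (169, 26), (170, 26), (171, 26), (172, 29), (173, 34), (174, 36), (175, 37), (176, 37), (177, 38), (178, 59)]
cols [(264, 101), (265, 100), (266, 100), (267, 101), (268, 100), (269, 97), (270, 92), (271, 78), (272, 58), (273, 43), (274, 36), (275, 36), (276, 36), (277, 35), (278, 34), (279, 33), (362, 31), (363, 35), (364, 36), (365, 35), (366, 35), (367, 38), (368, 43), (369, 63), (370, 80), (371, 87), (372, 88), (373, 92), (374, 96), (375, 108), (376, 130), (377, 143)]
mm/px 0.4828471037013701
long end pred [[359.6, 123.4], [282.6, 123.4]]
[(111, 221), (112, 212), (113, 172), (114, 111), (115, 61), (116, 38), (117, 56), (118, 80), (119, 80), (120, 55), (121, 35), (122, 36), (123, 40), (124, 41), (125, 42), (126, 61), (127, 104), (128, 126), (129, 129), (130, 129), (131, 128), (132, 129), (133, 129), (134, 129)]
long cols [(273, 81), (274, 96), (275, 100), (276, 99), (277, 100), (278, 100), (279, 100), (280, 96), (281, 78), (282, 54), (283, 43), (284, 40), (285, 38), (286, 34), (287, 29), (288, 24), (289, 22), (290, 24), (350, 23), (351, 23), (352, 35), (353, 62), (354, 86), (355, 96), (356, 97), (357, 108), (358, 143), (359, 172), (360, 183), (361, 185), (362, 184), (363, 184), (364, 185), (365, 185), (366, 184), (367, 184)]
```

The medium and long racks agree within about 0.5 mm both ways. There's no contact yet, so I'll go on lowering.

Emit:
{"name": "arm_command", "arguments": {
  "plan": [
    [0,0,1,0,0,0,20],
    [0,0,1,0,0,0,20]
  ]
}}

```text
time_s: 24.8
ee_pos: [0.5508, 0.2796, 0.087]
tcp_rot: [0.78, 0.626, 0.001, 0.001]
force: [-2.2, -1.7, 8.7]
finger_gap: 0.514
```

Emit:
{"name": "arm_command", "arguments": {
  "plan": [
    [0,0,1,0,0,0,20],
    [0,0,1,0,0,0,20]
  ]
}}

```text
time_s: 25.0
ee_pos: [0.5508, 0.2796, 0.087]
tcp_rot: [0.78, 0.626, 0.001, 0.001]
force: [-6.2, -3.1, 16.3]
finger_gap: 0.514
```

Emit:
{"name": "arm_command", "arguments": {
  "plan": [
    [0,0,0,0,0,0,72],
    [0,0,0,0,0,0,72],
    [0,0,0,0,0,0,72],
    [0,0,0,0,0,0,72],
    [0,0,-10,0,0,0,72],
    [0,0,-40,0,0,0,72],
    [0,0,-85,0,0,0,72],
    [0,0,-125,0,0,0,72],
    [-30,5,-150,0,0,0,72],
    [-70,12,-157,0,0,-0.1,72],
    [-268,58,-157,0,0,-0.218,72],
    [-268,58,-157,0,0,-0.218,72],
    [-268,58,-157,0,0,-0.218,72],
    [-268,58,-157,0,0,-0.218,72],
    [-268,58,-157,0,0,-0.218,72],
    [-268,58,-157,0,0,-0.218,72],
    [-268,58,-157,0,0,-0.218,72]
  ]
}}

```text
time_s: 26.7
ee_pos: [0.5491, 0.0062, 0.2445]
tcp_rot: [0.707, 0.707, 0.001, 0.001]
force: [0.3, 1.4, 0.3]
finger_gap: 0.72
```

```bash
python3 - <<'E'
from h import *
rackfit("short1")
E
```

```text
26.75 [0.54907478 0.00653697 0.24437775] [[-0.0006, 1.0], [1.0, 0.0006]]
[283, 0, 46, 19, 577] [308.   7.] [533.7 192.4] [17.  47.4] 89.9 [[328, 17], [288, 10], [284, 0], [328, 0]] [[557.4, 184.8], [515.2, 191.5], [511.3, 200.9], [557.3, 200.8]]
[0, 127, 31, 111, 1187] [ 16. 176.] [165.9   2.1] [143.4  34.2] 87.3 [[0, 127], [16, 150], [29, 185], [30, 216], [22, 237], [17, 237], [0, 171]] [[166.0, 73.9], [178.6, 46.3], [183.1, 2.4], [172.5, -39.0], [152.6, -68.7], [145.5, -68.7], [149.7, 20.5]]
[304, 150, 39, 59, 1562] [323. 179.] [552.6   8.2] [72.2 46.4] 90.0 [[339, 150], [340, 208], [307, 208], [305, 151]] [[571.4, 44.3], [574.0, -27.9], [532.6, -27.9], [531.2, 43.1]]
```

The short rack is at (0.552, 0.006) with yaw about 1.5°, and its size agrees.

Emit:
{"name": "arm_command", "arguments": {
  "plan": [
    [-1,3.2,45,0,0,-0.026,72],
    [-1,3.2,95,0,0,-0.026,72],
    [-1,3.2,140,0,0,-0.026,72],
    [-1,3.2,180,0,0,-0.026,72],
    [-1,3.2,203,0,0,-0.026,72],
    [-1,3.2,213.5,0,0,-0.026,72],
    [-1,3.2,213.5,0,0,-0.026,72],
    [-1,3.2,213.5,0,0,-0.026,20],
    [-1,3.2,213.5,0,0,-0.026,20],
    [-1,3.2,213.5,0,0,-0.026,20],
    [-1,3.2,213.5,0,0,-0.026,20],
    [-1,3.2,213.5,0,0,-0.026,20]
  ]
}}

```text
time_s: 27.95
ee_pos: [0.5536, 0.0055, 0.0322]
tcp_rot: [0.698, 0.716, 0.001, 0.002]
force: [-1.2, 2.3, 8.5]
finger_gap: 0.513
```

Emit:
{"name": "arm_command", "arguments": {
  "plan": [
    [0,0,-20,0,0,0,20],
    [0,0,-60,0,0,0,20],
    [0,0,-105,0,0,0,20],
    [0,0,-150,0,0,0,20],
    [0,0,-185,0,0,0,20],
    [0,0,-205,0,0,0,20],
    [0,0,-210,0,0,0,20],
    [0,0,-210,0,0,0,20]
  ]
}}

```text
time_s: 28.75
ee_pos: [0.5529, 0.0056, 0.2428]
tcp_rot: [0.698, 0.716, 0.002, 0.002]
force: [-0.3, 1.1, -1.4]
finger_gap: 0.518
```

```bash
python3 - <<'E'
from h import *
held(.069)
o=observe(); print(totool(o,np.array([.5504,.2775,0.15])-o["ee_pos"]))
E
```

```text
28.75 [0.5528878  0.00557392 0.24280734] 0.5184853048315724 [-0.29554149  1.06432462 -1.44682874] [[-0.0264, 0.9996, 0.0056], [0.9997, 0.0264, -0.0004], [-0.0005, 0.0056, -1.0]]
pred [[368.0, 211.3], [273.8, 211.3]]
rim rows [(199, 23), (200, 24), (201, 24), (202, 23), (203, 23), (204, 24), (205, 24), (206, 24), (207, 23), (208, 24), (209, 23), (210, 23), (211, 24), (212, 28), (213, 31), (214, 32), (215, 33), (216, 34), (217, 49), (218, 84), (219, 108), (220, 115), (221, 115), (222, 109)]
cols [(265, 243), (266, 243), (267, 242), (268, 242), (269, 241), (270, 238), (271, 230), (272, 215), (273, 199), (274, 150), (275, 78), (276, 36), (277, 33), (278, 34), (279, 32), (280, 28), (359, 21), (360, 22), (361, 28), (362, 32), (363, 32), (364, 33), (365, 33), (366, 47), (367, 116), (368, 195), (369, 232), (370, 239), (371, 242), (372, 242), (373, 242), (374, 243)]
mm/px 0.5263060561469647
[271.94469931   4.85104011  91.5671898 ]
```

Emit:
{"name": "arm_command", "arguments": {
  "plan": [
    [20,0,0,0,0,0.01,20],
    [55,1,0,0,0,0.03,20],
    [95,2,0,0,0,0.06,20],
    [135,3,0,0,0,0.1,20],
    [175,3,0,0,0,0.14,20],
    [215,4,0,0,0,0.19,20],
    [245,4.5,0,0,0,0.22,20],
    [262,4.8,0,0,0,0.24,20],
    [272,4.8,0,0,0,0.244,20],
    [272,4.8,20,0,0,0.244,20],
    [272,4.8,50,0,0,0.244,20],
    [272,4.8,75,0,0,0.244,20],
    [272,4.8,90,0,0,0.244,20],
    [272,4.8,95,0,0,0.244,20],
    [272,4.8,95,0,0,0.244,20],
    [272,4.8,95,0,0,0.244,20]
  ]
}}

```text
time_s: 30.4
ee_pos: [0.5509, 0.2777, 0.1475]
tcp_rot: [0.78, 0.626, 0.002, 0.001]
force: [0.2, 1.0, 0.3]
finger_gap: 0.517
```

```bash
python3 - <<'E'
from h import *
held(.069)
o=observe();p=o["ee_pos"];M=Rot.from_quat(o["tcp_rot"]).as_matrix()
print("to go",totool(o,np.array([.5502,.2776,.132])-p))
f=grab("wrist","shorthover"); g=f["img"].max(2).astype(int)
for nm,h,z in (("med",.0565,.100),("long",.0785,.055)):
    L=[np.array([.5501,.2773,z])+M@np.array([h,b,0]) for b in(.0235,-.0235)]
    q=proj(f,L); y=int(q[0,1]); x1,x0=q[:,0].astype(int)
    k=np.linalg.norm(np.diff(onplane(f,[[320,y],[320,y+1]],z),axis=0))*1000
    print(nm,"pred",q.round(1).tolist(),"mm/px",k.round(3),"3mm=",(3/k).round(1)); print([(r,int(np.median(g[r,x0+9:x1-9]))) for r in range(y-10,y+12)])
    print("cols",[(c,int(np.median(g[y+7:y+12,c]))) for c in list(range(x0-7,x0+9))+list(range(x1-9,x1+7))])
E
```

```text
30.4 [0.55093832 0.27770718 0.147475  ] 0.517222385422953 [0.23329801 1.03015786 0.30149595] [[0.216, 0.9764, 0.0048], [0.9764, -0.216, 0.0001], [0.0011, 0.0047, -1.0]]
pred [[368.6, 211.0], [274.4, 211.0]]
rim rows [(199, 25), (200, 25), (201, 25), (202, 25), (203, 24), (204, 24), (205, 25), (206, 24), (207, 24), (208, 24), (209, 25), (210, 24), (211, 26), (212, 29), (213, 32), (214, 34), (215, 34), (216, 35), (217, 49), (218, 86), (219, 112), (220, 119), (221, 119), (222, 111)]
cols [(266, 96), (267, 95), (268, 95), (269, 93), (270, 93), (271, 89), (272, 85), (273, 80), (274, 62), (275, 41), (276, 36), (277, 34), (278, 35), (279, 33), (280, 29), (281, 25), (360, 25), (361, 28), (362, 33), (363, 34), (364, 33), (365, 34), (366, 42), (367, 80), (368, 131), (369, 160), (370, 171), (371, 173), (372, 177), (373, 176), (374, 177), (375, 177)]
mm/px 0.5262063234731729
to go [-0.3890678  -0.85152513 15.70302162]
med pred [[354.3, 151.9], [285.0, 151.9]] mm/px 0.675 3mm= 4.4
[(141, 49), (142, 29), (143, 27), (144, 28), (145, 29), (146, 27), (147, 25), (148, 25), (149, 24), (150, 24), (151, 
[... 476 characters left out ...]
, (360, 62)]
long pred [[348.8, 117.1], [290.2, 117.1]] mm/px 0.777 3mm= 3.9
[(107, 216), (108, 216), (109, 215), (110, 207), (111, 167), (112, 102), (113, 53), (114, 49), (115, 71), (116, 70), (117, 50), (118, 40), (119, 40), (120, 53), (121, 87), (122, 114), (123, 125), (124, 125), (125, 126), (126, 126), (127, 125), (128, 126)]
cols [(283, 97), (284, 97), (285, 99), (286, 98), (287, 97), (288, 94), (289, 78), (290, 55), (291, 39), (292, 36), (293, 31), (294, 24), (295, 26), (296, 50), (297, 92), (298, 121), (339, 119), (340, 86), (341, 48), (342, 26), (343, 38), (344, 72), (345, 91), (346, 94), (347, 108), (348, 148), (349, 175), (350, 181), (351, 182), (352, 183), (353, 183), (354, 183)]
```

All three agree within about 0.5 mm. Lowering.

Emit:
{"name": "arm_command", "arguments": {
  "plan": [
    [-0.2,-0.8,5,0,0,0,20],
    [-0.2,-0.8,11,0,0,0,20],
    [-0.2,-0.8,14,0,0,0,20],
    [-0.2,-0.8,14,0,0,0,20],
    [-0.2,-0.8,14,0,0,0,20]
  ]
}}

```text
time_s: 31.0
ee_pos: [0.5502, 0.2778, 0.1336]
tcp_rot: [0.78, 0.626, 0.002, 0.001]
force: [0.3, 0.2, -0.8]
finger_gap: 0.517
```

Emit:
{"name": "arm_command", "arguments": {
  "plan": [
    [0,0,1,0,0,0,20],
    [0,0,1.5,0,0,0,20],
    [0,0,1.5,0,0,0,20]
  ]
}}

```text
time_s: 31.3
ee_pos: [0.5503, 0.2778, 0.1323]
tcp_rot: [0.78, 0.626, 0.002, 0.001]
force: [-0.4, 0.8, 2.3]
finger_gap: 0.514
```

Emit:
{"name": "arm_command", "arguments": {
  "plan": [
    [0,0,0.6,0,0,0,20],
    [0,0,0.6,0,0,0,20]
  ]
}}

```text
time_s: 31.5
ee_pos: [0.5504, 0.2779, 0.1322]
tcp_rot: [0.78, 0.626, 0.002, 0.001]
force: [-3.9, -1.8, 8.9]
finger_gap: 0.514
```

Emit:
{"name": "arm_command", "arguments": {
  "plan": [
    [0,0,0,0,0,0,72],
    [0,0,0,0,0,0,72],
    [0,0,0,0,0,0,72],
    [0,0,0,0,0,0,72],
    [0,0,-10,0,0,0,72],
    [0,0,-40,0,0,0,72],
    [0,0,-80,0,0,0,72],
    [0,0,-120,0,0,0,72],
    [0,0,-140,0,0,0,72],
    [0,0,-140,0,0,0,72]
  ]
}}

```text
time_s: 32.5
ee_pos: [0.551, 0.2785, 0.2764]
tcp_rot: [0.78, 0.626, 0.005, 0.002]
force: [-0.6, 0.3, -0.8]
finger_gap: 0.717
```

```bash
python3 - <<'E'
from h import *
o=observe();p=o["ee_pos"];M=Rot.from_quat(o["tcp_rot"]).as_matrix();print(o["time_s"],p,o["force"])
f=grab("wrist","final_w"); s=grab("scene","final_s"); d=grab("side","final_d")
for nm,h,z in (("short",.0345,.145),("med",.0565,.100),("long",.0785,.055)):
    L=[np.array([.5502,.2773,z])+M@np.array([e*h,b,0]) for e,b in((1,.0235),(1,-.0235),(-1,-.0235),(-1,.0235))]
    print(nm,proj(f,L).round(1).tolist())
a=cv2.resize(f["img"][60:260,200:440],(480,400));b=cv2.resize(s["img"][200:340,290:458],(480,400))
c=cv2.resize(d["img"][110:210,220:340],(300,250)); e=cv2.resize(d["img"],(480,300))[:250]
w=np.vstack([np.hstack([a,b])[:, :],np.hstack([c,e,np.zeros((250,180,3),np.uint8)])])
cv2.imwrite("pics/final.png",cv2.resize(w,(800,542))[:,:,::-1])
E
```

```text
32.5 [0.55098218 0.27846011 0.27637845] [-0.58100853  0.26326351 -0.81073559]
short [[343.3, 164.5], [294.8, 164.5], [296.4, 230.6], [341.8, 230.7]]
med [[340.3, 137.7], [297.3, 137.7], [299.4, 233.4], [338.5, 233.4]]
long [[337.9, 116.4], [299.4, 116.4], [301.6, 235.4], [335.9, 235.4]]
```

View pics/final.png

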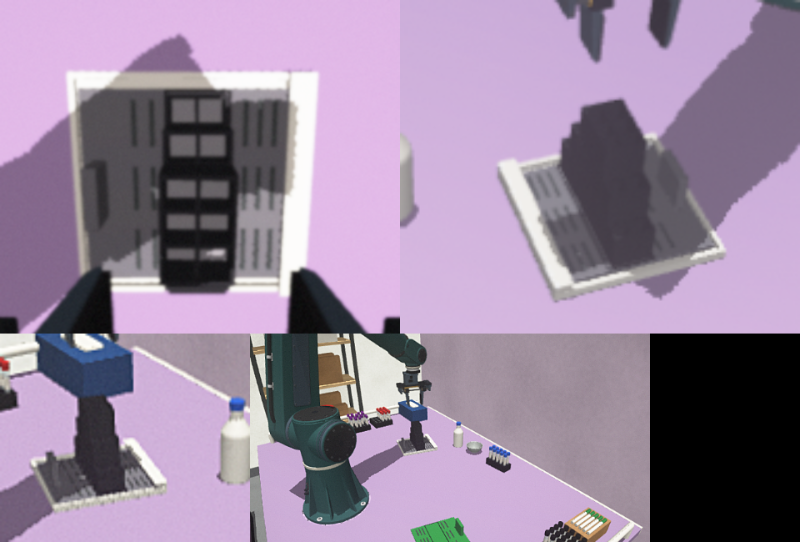

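The stack is upright and stepped evenly, with its long sides in line, and the plate lies flat under the lip. The bystanders stand where they were and the gripper is clear.

```bash
python3 -c "
from rig import finish_job
print(finish_job())"
```

```text
the job is handed in; nothing more can be done
None
```

The job is done and handed in at about 33 s of the 125 s. The grey plate's +x edge was tucked under the lip at a 12° tilt and the plate lowered flat onto the tray floor. The long, medium and short racks were then stacked on the seat in that order.

- **Alignment:** in the last close measurement, with the short rack held just above the stack, the three racks agreed within about 0.5 mm both ways. The long rack sat within about 1 mm of the seat's measured centre. I did not measure rim positions again after releasing the short rack.
- **Final pictures:** the stack is upright and stepped evenly, the plate looks flat under the lip, and the bottle, bowl and filled rack look undisturbed. The gripper is clear.
- **Highest force:** seating the plate read 39 N upward at the wrist (about 43 N in all) for a moment, through the grip on the tab. That is under the 120 N wrist limit. I took the 40 N limit not to apply, since the gripper's body touched nothing.
- **Disagreement:** the first wrist reading of the medium rack in the hand was about 1.7 mm off the table measurement along its length. I corrected this by comparing both racks in the same view before lowering it.

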